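# Gauge the film gap in the spectrometer bay

### The job

Slide the spectrometer's sample-bay window fully open along its track, then take the yellow-handled taper gauge from its wooden stand and lower it, blade upright, between the two small upright plates of the cell holder until the blade drags snugly on both, without pushing the sprung copper plate back more than about 2 mm. Finish while still gripping the gauge, holding it still at that depth; leave the blue gauge and the other things on the bench alone.

Things in the scene. Friction and masses are not known exactly. Their poses are not given: they have to be found in the camera images.
- spectrometer: White bench spectrometer, fixed. Origin on the bench under the centre of its sample bay; y runs along the window's track towards the closed white housing at y = +113 to +363 mm; z up. The bay is a box open at the top, inside 264 mm (x) by 226 mm (y), floor 30 mm above the bench, sides clear above a low white wall, rim 148 mm and aluminium tracks 156 mm above the bench.
- cover (a joint): Clear sliding window (250 x 224 mm, grey frame, lying flat on the bay's rim; top of frame 156 mm above the bench). Value in m: 0 = shut, 0.20 = fully open, when it lies over the housing, slid along the spectrometer's +y. It stays where left; sliding it takes about 3 N.
- cover_handle (a point): Centre of the black upright grip on top of the window: 70 mm along the spectrometer's x, 14 mm thick along its y, 40 mm high; centre 176 mm above the bench, 20 mm below the grip's top. Moves with the window.
- throat (a point): Middle of the gap between the cell holder's two plates in the bay, at the top of its parallel part, 105 mm above the bench; y across the gap (steel to copper plate), x along the plates, z up. Gap 4.6 to 6.4 mm, different each time, to be felt. Lips above flare out 6 mm each over 10 mm of height. The holder's carriage floats freely up to 4 mm either way along y and lines up with the blade.
- back_plate: Steel plate on the throat's -y side, which does not give. Both plates are 44 mm along x, 8 mm thick, reach 55 mm down from the throat; their lips end 115 mm above the bench. Origin 75 mm below the throat.
- sprung_plate: Copper-coloured plate on the throat's +y side, backed by a spring. Origin 75 mm below the throat.
- spring_slide (a joint): How far the sprung plate is pushed back, m: 0 = at rest. It starts to give at 2 N and then gains 2.5 N per mm (6 mm at most). The gauge widens 1 mm per 10 mm of depth: first touch comes with the tip 16 to 34 mm below the throat, the plate gives when the upward drag on the gauge is about 2 to 3 N, and the drag then rises over the next 25 mm of descent to about 8 to 12 N.
- gauge_grip (a point): Centre of the taper gauge's yellow plastic grip: 30 mm along its x, 16 mm thick along its y, 50 mm high. The gauge (about 70 g) starts upright in a slot of the stand, the grip's underside on the stand's top, 84 mm above the bench. Its axes start parallel to the stand's.
- gauge_tip (a point): Middle of the lower end of the gauge's steel blade, 100 mm below gauge_grip. The blade is 75 mm long below the grip and 18 mm wide along x; its thickness along y is 3 mm at the tip, grows evenly to 9 mm at 60 mm above the tip, then stays 9 mm.
- gauge: The yellow taper gauge; origin at the centre of its grip's underside (25 mm below gauge_grip), axes as for gauge_grip.
- stand: Wooden gauge stand, fixed, 160 (x) by 64 (y) by 84 mm high, origin under its centre. Two slots 84 mm apart along its x (each 27 by 17 mm, upright) hold the yellow and the blue gauge, in either order.
- blue_gauge_grip (a point): Centre of the blue grip (same size) of the other gauge in the stand; to be left alone.
- bottle_mid (a point): Amber bottle, 56 mm across, 120 mm high, half-way up; to be left alone.
- jar_mid (a point): White jar, 48 mm across, 55 mm high, half-way up; to be left alone.
- box_mid (a point): Small wooden box 85 x 55 x 35 mm, its centre; to be left alone.

How it is judged:
By the outcome, as a careful person would: the job done as asked, in the order asked, and still so for the second after the job is handed in, while the arm keeps its last pose, push and grip.
It also fails if it takes over 58 s, if anything falls off the work surface, if the arm or the gripper's body presses on something with over 40 N, if the wrist force passes 120 N, or if a joint passes its speed limit or range.

### The arm

A 6-joint arm with a two-finger parallel gripper is mounted at the origin on the work surface. World frame = base frame: x ahead of the robot, y to its left, z up, the work surface at z = 0. Lengths are in mm, angles in rad, forces in N, time in s.
With the tool pointing down it reaches from about 350 to 925 mm from the base axis. Payload 6.4 kg.
Tool frame: the origin (TCP) lies midway between the tips of the shut fingers; the grasp point (between the pads) lies arm.grasp_offset behind it (arm.grasp_offset is the distance from the TCP to the grasp point, in mm); z points along the fingers, y is the line along which they close (so a half turn about z gives the same grasp; the last joint's range is limited). The gripper opens to 85 mm and grips with 20 to 120 N. Pads are 22 mm wide; open, the fingers measure 114 mm over their backs; the gripper's body (76 mm by 85 mm) begins 54 mm behind the grasp point. The pads swing forward as they close: fully open they stand 13 mm farther back than shut.
Start: joints at [-1.462, 0.245, 1.558, -0, 1.339, -0.174], TCP at [181.384, -624.191, 231.29] pointing down, gripper open.
Joint ranges: [-3.13, 3.13], [-1.02, 2.26], [0.13, 2.54], [-0.95, 4.09], [0.21, 2.88], [-2.74, 2.74]. Speed limits (rad/s): [2.57, 2.57, 3.14, 3.14, 3.14, 3.14].

### API

Orientations are given as a unit quaternion [w, x, y, z].
In Python, from cell import arm, viewer gives the robot as it stands. Calls block until the motion is done:
- arm.move_to(position, orientation): joint-space move of the TCP to a pose.
- arm.move_l(position, frame=None, rate=150): straight line of the TCP; frame=None keeps the orientation; rate is the mean speed in mm/s.
- arm.movej(angles): joint-space move.
- arm.gripper_to(opening, grasp_force=None): opening from 0.0 (shut) to 1.0 (fully open); grasp_force is the grip in N (None keeps the last); returns when the fingers have stopped.
- arm.sleep(seconds).
- arm.ik(position, orientation): joint angles nearest the present ones, or None.
- arm.read_state(): the state.
- viewer.read_camera(name): name is "side" or "top"; returns the picture (480x640x3 uint8, red, green, blue); there is no depth.
- viewer.camera_info(name): a dict with "camera_matrix" (3x3 intrinsics, pixels), "T" (4x4, takes a point from camera to world coordinates). Camera axes: x right, y down, z forward; pixel columns grow to the right and rows downward; lengths in mm; the calibration is good to about 2 mm. A picture is of the moment at which its call begins. camera_info takes no time and is no camera call.
A pose or a line that the arm cannot do raises arm.Unreachable and nothing moves.
- arm.job_done(): hands the job in; it is judged then, once.
The state is a dict: "t": time; "joint_pos": joint angles; "dq": joint speeds; "effort": joint torques, N m; "position": TCP position; "ee_rot": TCP orientation; "wrist_force": force on the tool from outside, world axes, zero at the start; "torque": the same for the moment, N m; "opening": opening from 0.0 (shut) to 1.0 (fully open); "finger_force": force on a finger pad.
Only numpy, scipy, OpenCV 4.12 (cv2) and the standard library are available. Lean on these libraries where they do the work, as an engineer would, in place of code of your own. Each camera call takes 0.05 s, during which the arm holds its last target. There are 200 camera calls.

## Working session

There is one attempt and no reset: what is moved stays moved. The work goes in short steps, each a Python script; the robot and the scene stay as the last script left them, time stands still between calls to the robot, and variables do not carry over. Pictures are saved under pics/ and viewed, at most 12 in all, crops included, and the job is handed in when it is done.

```bash
mkdir -p pics; ls
python3 - <<'E'
from cell import arm, viewer
import cv2,numpy as np
for n in("side","top"):
    im=viewer.read_camera(n); cv2.imwrite(f"pics/{n}0.png",im[:,:,::-1]); i=viewer.camera_info(n); print(n,np.round(i["camera_matrix"],1).tolist(),np.round(i["T"],3).tolist())
s=arm.read_state(); print(s["t"],s["ee_rot"],s["position"],arm.grasp_offset)
E
```

```text
pics
side [[446.4, 0.0, 326.2], [0.0, 446.4, 239.6], [0.0, 0.0, 1.0]] [[0.943, -0.222, 0.246, 314.864], [-0.331, -0.644, 0.689, -730.115], [0.005, -0.732, -0.682, 725.368], [0.0, 0.0, 0.0, 1.0]]
top [[521.7, 0.0, 321.8], [0.0, 521.7, 232.9], [0.0, 0.0, 1.0]] [[0.103, -0.974, 0.202, 323.914], [-0.995, -0.102, 0.015, -151.441], [0.006, -0.202, -0.979, 1179.623], [0.0, 0.0, 0.0, 1.0]]
0.1 [-8.78674630e-04  9.90018759e-01  1.40932907e-01  1.39630368e-05] [ 181.31243006 -623.67218435  230.27320472] 18.700000000000003
```

View pics/top0.png

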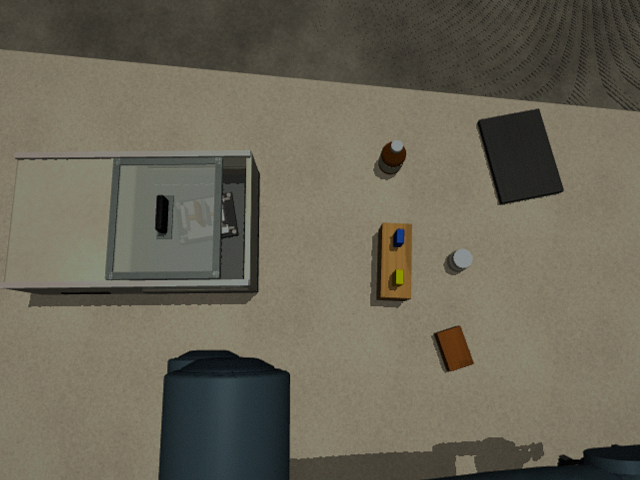

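View pics/side0.png

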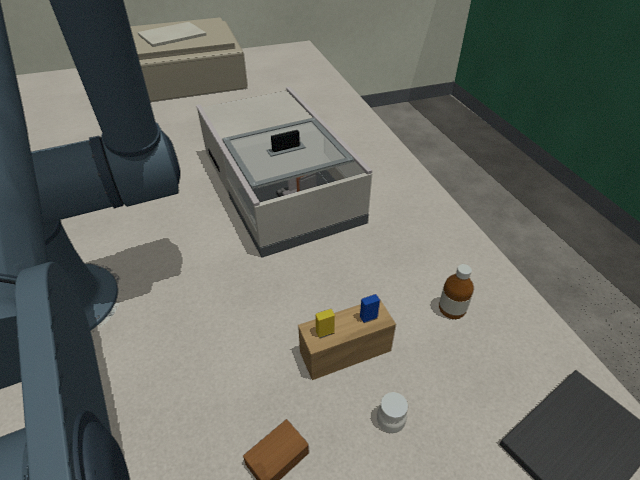

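The top view shows the window ajar (frame at columns 107–222), its black grip at (162,214), the yellow gauge at (399,277) and the blue one at (399,238). The bottle, jar and box stand clear of both. The side view shows yellow at (325,322) and the black grip at (286,140).

```bash
cat > h.py <<'E'
from cell import arm, viewer
import cv2,numpy as np
def ray(n,uv):
    i=viewer.camera_info(n);T=np.array(i["T"]);d=np.linalg.inv(i["camera_matrix"])@[uv[0],uv[1],1.]
    return T[:3,3],T[:3,:3]@d
def onz(n,uv,z):
    o,d=ray(n,uv);return o+d*(z-o[2])/d[2]
def tri(uv1,uv2):
    A=[];b=[]
    M=np.zeros((3,3));v=np.zeros(3)
    for n,uv in(("top",uv1),("side",uv2)):
        o,d=ray(n,uv);d=d/np.linalg.norm(d);P=np.eye(3)-np.outer(d,d);M+=P;v+=P@o
    return np.linalg.solve(M,v)
def proj(n,p):
    i=viewer.camera_info(n);T=np.array(i["T"]);c=T[:3,:3].T@(np.asarray(p)-T[:3,3]);u=np.array(i["camera_matrix"])@c;return u[:2]/u[2]
def q(psi): return [0,np.cos(psi/2),np.sin(psi/2),0]
def blob(im,lo,hi,box):
    m=cv2.inRange(cv2.cvtColor(im,cv2.COLOR_RGB2HSV),lo,hi);k=np.zeros_like(m);x0,y0,x1,y1=box;k[y0:y1,x0:x1]=m[y0:y1,x0:x1]
    c=max(cv2.findContours(k,0,2)[0],key=cv2.contourArea);return c
E
python3 - <<'E'
from h import *
t=cv2.imread("pics/top0.png")[:,:,::-1];s=cv2.imread("pics/side0.png")[:,:,::-1]
Y=((22,120,60),(35,255,255));K=((0,0,0),(180,255,45));W=((8,60,60),(22,255,255))
for nm,r,bt,bs in(("yellow",Y,(380,255,420,300),(305,300,345,345)),("handle",K,(150,190,172,240),(265,125,305,155)),("stand",W,(370,215,420,305),(290,295,400,380))):
    for n,im,b in(("top",t,bt),("side",s,bs)):
        c=blob(im,*r,b);m=cv2.moments(c);print(nm,n,m["m00"],m["m10"]/m["m00"],m["m01"]/m["m00"],cv2.boundingRect(c),np.round(cv2.boxPoints(cv2.minAreaRect(c)),1).tolist())
for uv,z in(((107.5,278.5),156),((115,157),156),((222,157),156),((219.5,277.5),156),((17,155),156),((251,152),156),((256,285),156),((5,290),156),((162,214),196),((382,224),84),((411,224),84),((411,299),84),((380,298),84)): print(uv,np.round(onz("top",uv,z),1))
cv2.imwrite("pics/z.png",np.vstack([cv2.resize(t[145:300,0:265,::-1],(795,465),interpolation=2)]))
cv2.imwrite("pics/z2.png",np.hstack([cv2.resize(t[215:310,370:430,::-1],None,fx=6,fy=6,interpolation=2),cv2.resize(s[290:385,290:350,::-1],None,fx=6,fy=6,interpolation=2)]))
E
```

```text
yellow top 102.5 399.460162601626 276.5333333333333 (396, 269, 8, 16) [[396.0, 269.0], [403.0, 269.0], [403.0, 284.0], [396.0, 284.0]]
yellow side 401.5 324.70444167704443 322.697799916978 (316, 309, 19, 29) [[316.0, 309.0], [334.0, 309.0], [334.0, 337.0], [316.0, 337.0]]
handle top 397.0 161.607892527288 214.73971452560872 (155, 195, 14, 41) [[154.60000610351562, 234.8000030517578], [156.6999969482422, 194.6999969482422], [168.60000610351562, 195.3000030517578], [166.5, 235.39999389648438]]
handle side 408.0 284.8770424836601 140.71936274509804 (271, 130, 29, 22) [[268.8999938964844, 136.0], [297.5, 129.6999969482422], [301.0, 145.39999389648438], [272.3999938964844, 151.8000030517578]]
stand top 2266.5 396.3925288624163 260.0384587101993 (380, 222, 33, 77) [[379.8999938964844, 297.70001220703125], [381.0, 221.8000030517578], [412.79998779296875, 222.3000030517578], [411.70001220703125, 298.20001220703125]]
stand side 4192.5 345.82198370105345 340.9565891472868 (298, 301, 98, 79) [[291.5, 326.5], [385.70001220703125, 295.1000061035156], [403.6000061035156, 348.79998779296875], [309.3999938964844, 380.20001220703125]]
(107.5, 278.5) [399.5 273.5 156. ]
(115, 157) [648.7 304.8 156. ]
(222, 157) [671.9  85.8 156. ]
(219.5, 277.5) [424.3  55.3 156. ]
(17, 155) [631.7 505.9 156. ]
(251, 152) [689.   27.8 156. ]
(256, 285) [417.1 -17.9 156. ]
(5, 290) [356.5 467.9 156. ]
(162, 214) [531.  175.5 196. ]
(382, 224) [ 582.3 -261.3   84. ]
(411, 224) [ 588.8 -323.5   84. ]
(411, 299) [ 428.3 -334.6   84. ]
(380, 298) [ 423.7 -269.8   84. ]
```

View pics/z.png

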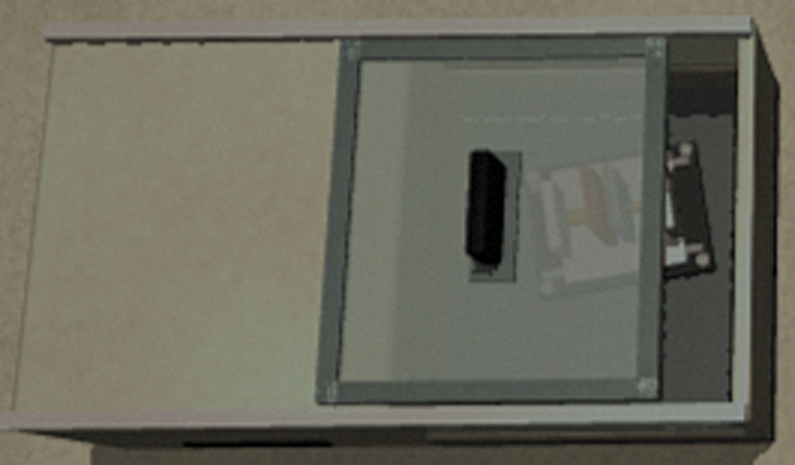

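View pics/z2.png

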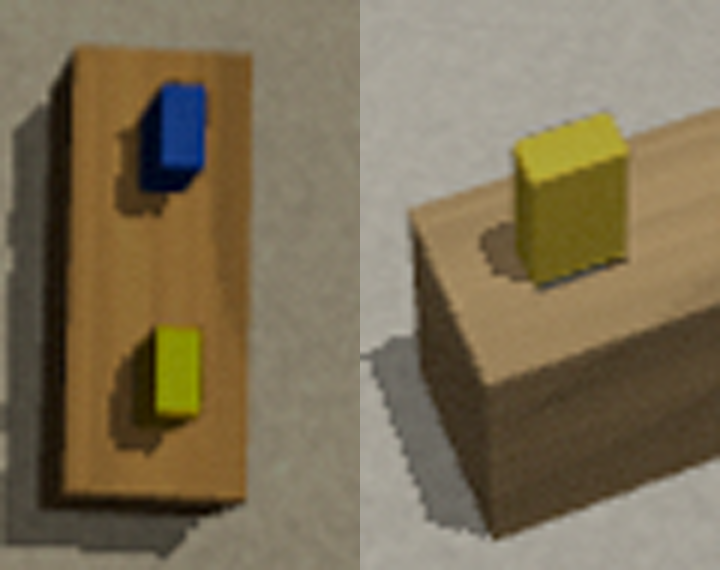

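The zoom confirms a window about 60 mm open, with a holder turned a few degrees inside the bay. The yellow gauge's top face is at about (399.5,276), parallel to the stand. I'll open the window now.

Run:
```python
from h import *
hd=tri((161.6,214.7),(284.9,140.7));print("handle",hd, onz("top",(165,216.7),156))
yw=0.12;x,y=hd[:2]
ts=arm.read_state
arm.move_to([x,y,265],q(yw));
arm.move_l([x,y,167],rate=150)
print(ts()["wrist_force"],ts()["position"])
arm.gripper_to(0.0,40);s=ts();print(s["t"],s["opening"],s["finger_force"],s["wrist_force"])
im=viewer.read_camera("side");cv2.imwrite("pics/side1.png",im[60:260,150:400,::-1].repeat(2,0).repeat(2,1))
u=np.array([-np.sin(yw),np.cos(yw),0]);p=np.array(s["position"])
arm.move_l(p+u*100,rate=120)
for d in range(108,176,8):
    arm.move_l(p+u*d,rate=60);s=ts();print(d,np.round(s["wrist_force"],1),round((s["position"]-p)@u,1),s["t"])
    if abs(np.array(s["wrist_force"])@u)>15: break
```

```text
handle [534.36993221 182.95906879 174.95754715] [534.52828969 181.83013452 156.        ]
[-0.180601    0.4464139  -0.49705224] [535.11940209 182.98436753 168.01845357]
4.6417 0.1554725300747071 41.69934689998627 [-1.58294752 -0.36476464  2.90394533]
108 [ 5.4  2.2 -2.8] 108.1 5.9583
116 [ 4.4  1.8 -2.2] 116.1 6.2417
124 [ 5.9  1.  -2.2] 124.1 6.525
132 [ 5.5  1.4 -1.5] 132.1 6.8083
140 [ 6.4  2.  -2.7] 140.0 7.0917
148 [ 6.1  2.  -1.7] 148.0 7.375
156 [  5.1 -12.7   0.9] 152.4 7.6583
164 [  3.8 -46.1   9.5] 152.4 7.9417
```

Run:
```python
from h import *
yw=0.12;u=np.array([-np.sin(yw),np.cos(yw),0])
p=np.array(arm.read_state()["position"])
arm.move_l(p-u*0.3,rate=50)
arm.gripper_to(1.0)
s=arm.read_state();print(p,s["position"],s["wrist_force"],s["t"])
arm.move_l(p+[0,0,90],rate=200)
t=viewer.read_camera("top");d=viewer.read_camera("side")
cv2.imwrite("pics/t2.png",t[:,:,::-1]);cv2.imwrite("pics/s2.png",d[:,:,::-1])
a=cv2.resize(t[140:300,80:270,::-1],None,fx=4,fy=3.75,interpolation=2)
cv2.imwrite("pics/t2z.png",a);cv2.imwrite("pics/s2z.png",cv2.resize(d[80:260,190:390,::-1],None,fx=3.3333,fy=3.33333,interpolation=2))
```

```text
[516.84511853 334.26531893 167.30338278] [516.86125824 334.01251293 167.30180867] [-0.9265941  -0.00201371  0.15509946] 9.025
```

View pics/t2z.png

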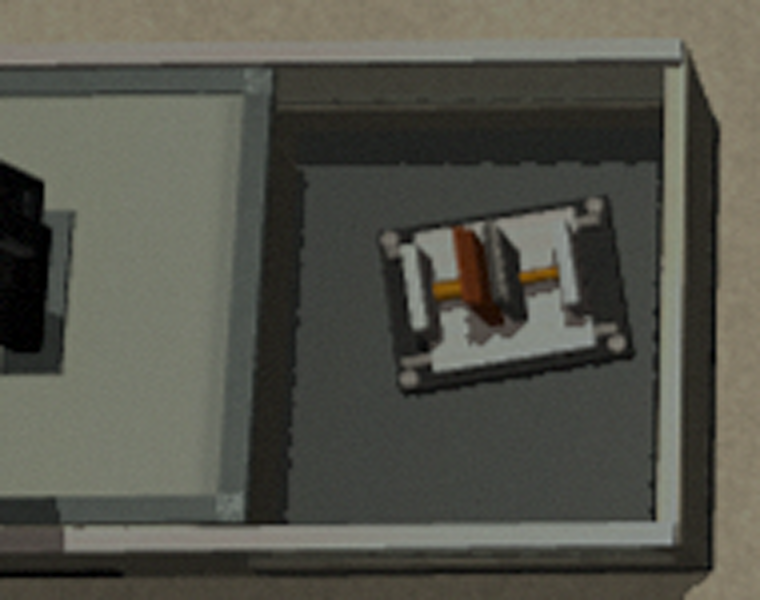

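View pics/s2z.png

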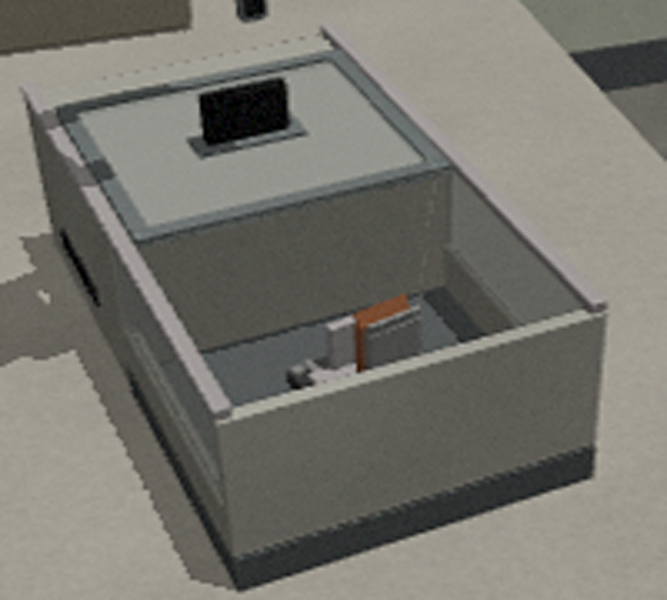

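The window now lies over the housing, fully open. The holder's copper plate is at about (199,208) in the full top image and the steel plate at about (205,209), with the holder turned in the bay. I'll zoom in on the plates in both views.

Run:
```python
from h import *
t=cv2.imread("pics/t2.png");s=cv2.imread("pics/s2.png")
print([np.round(onz("top",(80+a/4,140+b/3.75),30),1).tolist() for a,b in((380,235),(607,197),(633,352),(403,392))])
print([np.round(onz("top",(80+a/4,140+b/3.75),36),1).tolist() for a,b in((389,240),(594,205),(617,342),(408,379))])
a=cv2.resize(t[192:234,180:230],None,fx=14,fy=14,interpolation=cv2.INTER_CUBIC)  # 700x588
b=cv2.resize(s[162:198,280:322],None,fx=14,fy=14,interpolation=cv2.INTER_CUBIC)
f=lambda i:np.clip(i.astype(float)*1.5,0,255).astype(np.uint8)
cv2.imwrite("pics/t2zz.png",f(a));cv2.imwrite("pics/s2zz.png",f(b))
```

```text
[[595.2, 205.7, 30.0], [632.5, 80.8, 30.0], [538.5, 53.0, 30.0], [500.9, 177.4, 30.0]]
[[591.3, 198.2, 36.0], [625.1, 86.2, 36.0], [542.5, 61.6, 36.0], [508.1, 174.2, 36.0]]
```

View pics/t2zz.png

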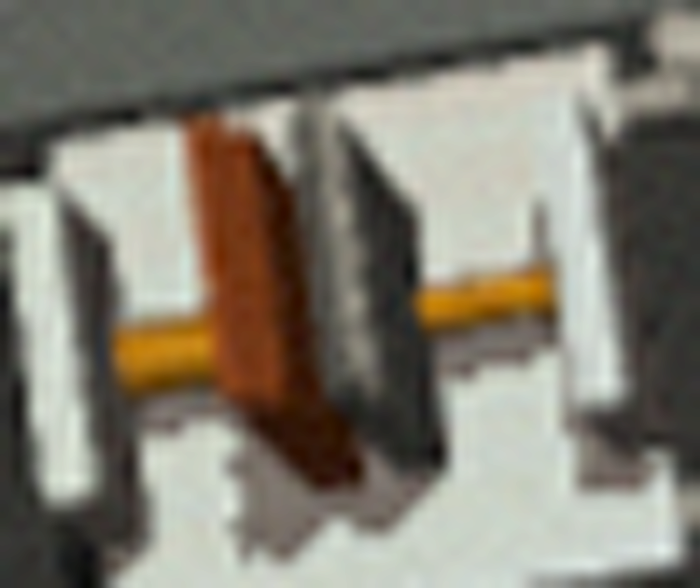

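View pics/s2zz.png

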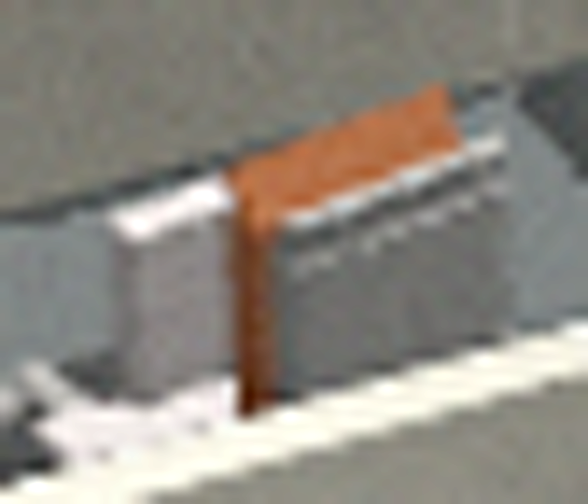

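The top zoom puts the copper plate's outer top edge from (193.6,200.4) to (196.1,219.5), with the steel top edge's light line to its right. The side zoom shows the copper outer edge from (296.4,174.5) to (311.8,168.1) and the steel top line from (300,177.7) to (316,172.4).

Run:
```python
from h import *
Z=lambda n,a,b:onz(n,((180+a/14,192+b/14) if n=="top" else (280+a/14,162+b/14)),115)
c=np.array([566.8,129.6]);yw=.291;X=np.array([np.cos(yw),np.sin(yw)]);Y=np.array([-X[1],X[0]])
for nm,n,a,b in(("cu out far","top",190,118),("cu out near","top",225,385),("cu bright/dark far","top",245,130),("cu b/d near","top",285,395),("st left far","top",300,100),("st left near","top",328,370),("st light far","top",340,130),("st light near","top",368,400),("st dark/light far","top",350,125),
 ("cu out near","side",230,175),("cu out far","side",445,85),("cu end inner near","side",272,220),("st near","side",280,220),("st far","side",503,143),("st flare bottom near","side",300,270)):
    w=Z(n,a,b)[:2];print(nm,n,np.round(w,1),"local",np.round([(w-c)@X,(w-c)@Y],1))
# stand & gauge
print("yellow top face", onz("top",(370+178/6,215+371/6),134),"side",onz("side",(290+(570-360)/6,290+148/6),134),"blob tri",tri((399.5,276.5),(324.7,322.7)))
P=[onz("top",(370+a/6,215+b/6),84) for a,b in((78,48),(250,55),(243,497),(66,494))];print(np.round(P,1),np.mean(P,0))
import math
d=P[0]-P[3];e=P[1]-P[2];print(math.atan2(d[1],d[0]),math.atan2(e[1],e[0]))
print("blue",onz("top",(370+185/6,215+125/6),134))
```

```text
cu out far top [584.1 141.2] local [19.9  6.1]
cu out near top [543.8 129.7] local [-22.    6.7]
cu bright/dark far top [583.1 132.7] local [16.5 -1.8]
cu b/d near top [543.2 120.5] local [-25.2  -1.9]
st left far top [588.6 125.1] local [ 19.6 -10.5]
st left near top [547.7 114.7] local [-22.6  -8.8]
st light far top [584.6 118.5] local [ 13.9 -15.8]
st light near top [543.8 108.1] local [-28.2 -14. ]
st dark/light far top [585.5 117.1] local [ 14.4 -17.4]
cu out near side [543.3 124.3] local [-24.    1.7]
cu out far side [586.2 138.2] local [21.1  2.7]
cu end inner near side [546.2 109.4] local [-25.5 -13.5]
st near side [547.5 109. ] local [-24.4 -14.2]
st far side [590.2 118.3] local [ 19.1 -17.5]
st flare bottom near side [546.5  94.1] local [-29.6 -28.1]
yellow top face [ 465.53320959 -300.41474487  134.        ] side [ 466.15680035 -302.6050928   134.        ] blob tri [ 467.37465413 -302.81844419  112.58385674]
[[ 584.7 -263.3   84. ]
 [ 588.6 -324.9   84. ]
 [ 430.7 -333.3   84. ]
 [ 425.3 -271.8   84. ]] [ 507.30864418 -298.33077146   84.        ]
0.0536859948560276 0.053361049015573515
blue [ 549.78218206 -296.6095093   134.        ]
```

Run:
```python
from h import *
ts=arm.read_state
g=np.array([465.6,-300.9]);yw=.0535
arm.move_to([*g,260],q(yw))
arm.move_l([*g,95],rate=130);print(ts()["t"],ts()["wrist_force"])
arm.gripper_to(0.0,60);s=ts();print(s["opening"],s["finger_force"],s["wrist_force"],s["position"])
arm.move_l([*g,290],rate=130);s=ts();print(s["t"],s["opening"],s["wrist_force"])
t=viewer.read_camera("top");d=viewer.read_camera("side")
cv2.imwrite("pics/t3.png",t[:,:,::-1]);cv2.imwrite("pics/s3.png",d[:,:,::-1])
u,v=proj("side",[*g,260]).astype(int);print(u,v)
cv2.imwrite("pics/s3z.png",cv2.resize(d[max(0,v-110):v+130,max(0,u-120):u+120,::-1],None,fx=2.4,fy=2.4,interpolation=2))
```

```text
13.4167 [-0.0556998   0.30487792  0.06427886]
0.1809215204729807 58.44234824180603 [-1.15415082  0.77504418  2.16671803] [ 465.6800035  -301.01827761   95.19891706]
15.7 0.1780125003855826 [ 0.03375907  0.32753833 -0.48505616]
324 260
```

View pics/s3z.png

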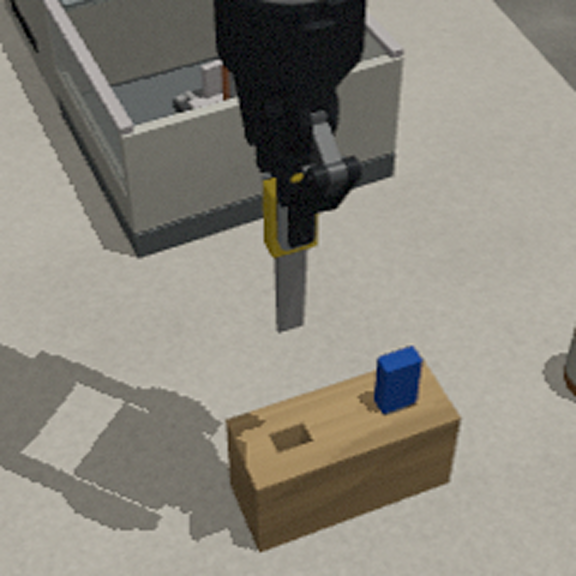

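The gauge hangs upright in the grip, with its tip at about (324.8,287) in the full side image. The blue gauge is undisturbed. Next I carry it over the throat.

Run:
```python
from h import *
ts=arm.read_state
print("tip",onz("side",(324.8,286.6),204))
c=np.array([566.8,129.6]);yw=.291;X=np.array([np.cos(yw),np.sin(yw)]);Y=np.array([-X[1],X[0]])
th=c-1.4*X-5*Y;print(th)
arm.move_l([*th,290],q(yw),rate=220)
arm.move_l([*th,212],rate=120)
arm.sleep(.3);s=ts();print(s["t"],s["wrist_force"],s["position"])
t=viewer.read_camera("top");d=viewer.read_camera("side")
a=cv2.resize(d[110:230,230:370,::-1],None,fx=4,fy=4,interpolation=2);b=cv2.resize(t[150:270,150:270,::-1],None,fx=4,fy=4,interpolation=2)
cv2.imwrite("pics/4.png",cv2.resize(np.hstack([a,b])[:, :],(800,369)))
print(proj("side",[*th,125]),proj("top",[*th,125]))
```

```text
tip [ 465.6561205  -302.40888278  204.        ]
[566.89341121 124.40853832]
19.0333 [-0.4144496  -0.02558476 -1.30314519] [567.21391184 124.45057621 212.69064819]
[305.77521636 169.13058627] [199.1531173  207.92747012]
```

View pics/4.png

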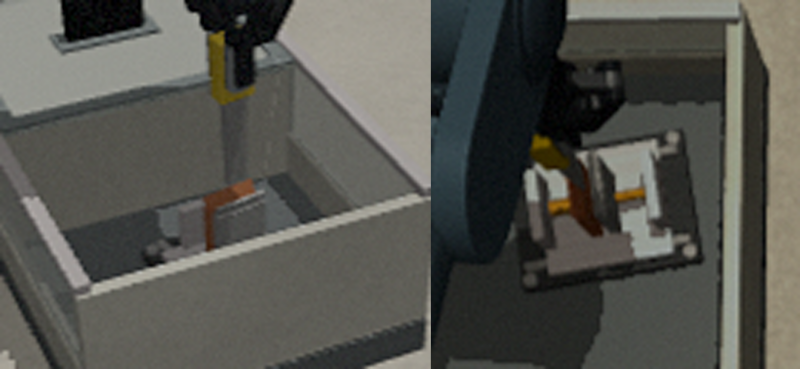

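The blade hangs above the gap: the tip is at about (233,187) in the left crop, over the line between the copper and steel plates. I'll lower it with force checks.

Run:
```python
from h import *
ts=arm.read_state
p=np.array(ts()["position"]);yw=.291;Y=np.array([-np.sin(yw),np.cos(yw),0]);X=np.array([np.cos(yw),np.sin(yw),0])
f0=np.array(ts()["wrist_force"]);x,y=566.9,124.4
z=212
while z>140:
    z-=4 if z>180 else 2
    arm.move_l([x,y,z],rate=40 if z>180 else 20)
    if z<=180: arm.sleep(.1)
    s=ts();f=np.array(s["wrist_force"])-f0
    if z<186 or abs(f).max()>1: print(z,"tip depth",round(191-s["position"][2],1),"fX %.1f fY %.1f fZ %.1f"%(f@X,f@Y,f[2]),round(s["opening"],3),s["t"])
    if f[2]>1.2 or abs(f@Y)>5 or abs(f@X)>5: break
```

```text
200 tip depth -8.6 fX 1.0 fY 0.8 fZ 0.3 0.181 19.8833
184 tip depth 7.5 fX -0.2 fY 1.3 fZ 0.6 0.18 20.8833
180 tip depth 10.9 fX 1.4 fY 1.0 fZ -0.3 0.183 21.3333
178 tip depth 13.0 fX 1.3 fY -0.0 fZ -0.2 0.18 21.6833
176 tip depth 15.1 fX 0.7 fY 1.0 fZ -0.6 0.177 22.0333
174 tip depth 17.0 fX -0.1 fY 0.5 fZ -0.1 0.178 22.3833
172 tip depth 19.0 fX 0.2 fY 0.2 fZ -0.2 0.178 22.7333
170 tip depth 21.1 fX -0.4 fY 0.3 fZ 0.2 0.179 23.0833
168 tip depth 23.1 fX 0.5 fY 1.5 fZ -0.5 0.182 23.4333
166 tip depth 25.1 fX 1.0 fY 0.5 fZ -0.9 0.181 23.7833
164 tip depth 27.0 fX 1.0 fY 1.6 fZ -0.8 0.179 24.1333
162 tip depth 28.9 fX 1.6 fY 0.5 fZ 0.9 0.182 24.4833
160 tip depth 31.0 fX 1.9 fY 0.3 fZ 1.1 0.181 24.8333
158 tip depth 33.1 fX 1.9 fY 1.5 fZ 1.2 0.176 25.1833
156 tip depth 35.1 fX 2.2 fY -0.6 fZ 2.2 0.18 25.5333
```

Run:
```python
from h import *
ts=arm.read_state
yw=.291;X=np.array([np.cos(yw),np.sin(yw),0]);Y=np.array([-np.sin(yw),np.cos(yw),0]);b=-1.6 # free-air mean
def avg(n=12):
    L=[]
    for _ in range(n): L.append(ts()["wrist_force"]);arm.sleep(.04)
    return np.mean(L,0)
z=156
while True:
    f=avg();s=ts();print(z,round(191-s["position"][2],1),"fX %.1f fY %.1f drag %.1f"%(f@X,f@Y,f[2]-b),s["t"])
    if f[2]-b>4.6 or z<=146: break
    z-=1.5;arm.move_l([566.9,124.4,z],rate=15)
```

```text
156 35.1 fX 1.3 fY -0.2 drag 2.6 26.0333
154.5 36.4 fX 0.7 fY -0.0 drag 4.5 26.7833
153.0 38.0 fX 1.3 fY -0.2 drag 4.4 27.5333
151.5 39.5 fX 0.8 fY -0.1 drag 4.5 28.2833
150.0 41.0 fX 0.9 fY -0.1 drag 5.3 29.0333
```

Run:
```python
from h import *
d=viewer.read_camera("side");cv2.imwrite("pics/5.png",cv2.resize(d[60:260,190:390,::-1],None,fx=3,fy=3,interpolation=2))
s=arm.read_state();print(s["t"],s["wrist_force"],s["torque"],s["opening"])
```

```text
29.0833 [ 1.32833105 -0.20918305  3.92644429] [ 0.09172363 -0.22762054  0.01904404] 0.17897095497914395
```

View pics/5.png

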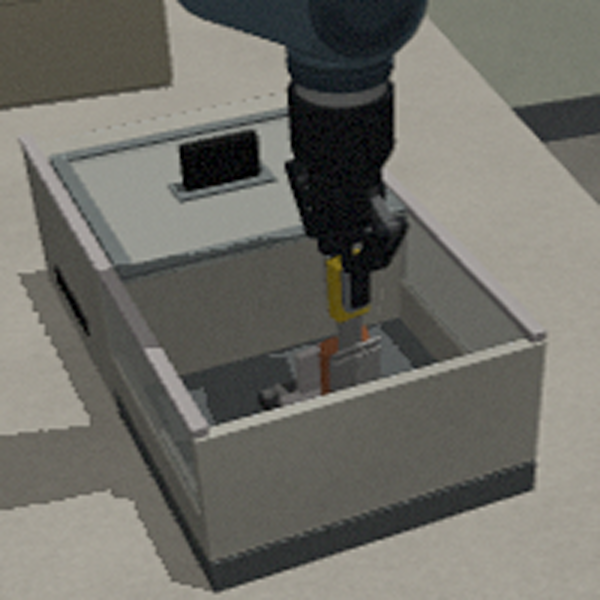

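The blade stands upright between the plates at about (350,335) in the crop, and the window is still fully open. I'll hand it in.

```bash
python3 -c "
from cell import arm
print(arm.job_done())"
```

```text
the job is handed in; nothing more can be done
None
```

I slid the window open to its stop and handed the job in at about 29 s, with the yellow gauge still gripped upright between the plates about 41 mm below the throat; drag is about 5 N, so I estimate the copper plate is pushed back about 1 mm (not measured directly).

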